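# Clip the pinch cap back onto the open macro lens

### The arm

A 6-joint arm with a two-finger parallel gripper is mounted at the origin on the work surface. World frame = base frame: x ahead of the robot, y to its left, z up, the work surface at z = 0. Lengths are in m, angles in rad, forces in N, time in s.
With the tool pointing down it reaches from about 0.35 to 0.775 m from the base axis. Payload 5.5 kg.
Tool frame: the origin (TCP) lies between the finger pads; the fingertips stand 22 mm ahead of it and the grasp point (between the pads) lies 3 mm ahead of it (env.finger_overhang is the distance from the TCP to the fingertips, in m); y points along the fingers, x is the direction in which the jaws open and shut, and the axes are right-handed (so a half turn about y gives the same grasp; the last joint's range is limited). The gripper opens to 85 mm and grips with 20 to 120 N. Pads are 22 mm wide; open, the fingers measure 114 mm over their backs; the gripper's body (76 mm by 85 mm) begins 54 mm behind the grasp point. The pads swing forward as they close: fully open they stand 13 mm farther back than shut.
Start: joints at [-1.411, 0.313, 0.046, 1.304, 0, 1.431], TCP at [0.17, -0.549, 0.214] pointing down, gripper open.
Joint ranges: [-2.76, 2.76], [-0.86, 1.69], [-1.03, 1.26], [-2.2, 2.34], [-1.47, 1.5], [-3.14, 3.14]. Speed limits (rad/s): [2.57, 2.57, 3.14, 3.14, 3.14, 3.14].

### API

Orientations are given as a unit quaternion [w, x, y, z].
In Python, from workcell import monitor, cams, job, env gives the robot as it stands.
- The arm moves only by the tool drive_tool, never from a script. Its argument "plan" is text: rows parted by semicolons, each of 7 numbers parted by spaces: the opening, from -1 (shut) to 1 (fully open), then the shift along the tool's x, y, z in mm, then the turn, a rotation vector about the tool's x, y, z in degrees. In form: gripper x y z rx ry rz; .... A call has 1 to 8 rows; each row shifts and turns the pose as measured when the row begins, along the tool's axes as they then stand; what a row does not reach is not made up. A row lasts 1/8 s, in which the tool goes at most 62.5 mm and 10.7 degrees, less where a joint would pass 70% of its speed; a pose out of reach is approached as far as the arm can. A call is refused whole if a number of a shift passes 62.5 or a number of a turn 10.7, either way. A call with a gripper value outside its range is refused whole. The fingers move at their own pace and stop on an object; "grip_force" is the grip in N (left out, the last holds). Time passes only in rows, so rows that do not move let the fingers close. It gives the time, the measured TCP pose, the force and the opening at its end, in the units of the state.
- monitor.get_state(): the state, without advancing time (a new reading comes with each control period).
- cams.read_camera(name): name is "scene" or "top" or "wrist"; returns (picture, depth): 480x640x3 uint8, red, green, blue; 480x640 float32, m along the optical axis (not along the pixel's ray), 0 where there is no reading.
- cams.calibration(name): a dict with "fx", "fy", "cx", "cy" (pixels), "R" (3x3) and "t" (3): a world point X has camera coordinates R X + t. Camera axes: x right, y down, z forward; pixel columns grow to the right and rows downward; lengths in m; the calibration is good to about 2 mm. A picture is of the moment at which its call begins: read the wrist's pose just before it. calibration takes no time and is no camera call; for the wrist camera it gives the pose at the moment of the call.
- job.hand_in(): hands the job in, once; it reports no verdict.
The state is a dict: "clock": time; "joint_pos": joint angles; "qvel": joint speeds; "tau": joint torques, N m; "tcp_pos": TCP position; "orientation": TCP orientation; "wrist_force": force on the tool from outside, world axes, zero at the start; "ft_torque": the same for the moment, N m; "finger_gap": finger opening in m.
Only numpy, scipy, OpenCV 4.12 (cv2) and the standard library are available. Lean on these libraries where they do the work, as an engineer would, in place of code of your own. Each camera call takes 0.05 s, during which the arm holds its last target.

### The job

The macro lens standing on the bench has been left open to the dust. Pinch the two side tabs of its lens cap together, set the cap square into the lens's front rim and let the tabs spring out under the rim, so that the cap sits flush and locked. Keep the glass untouched, leave the lens standing upright about where it is, and do not disturb the other things on the bench.

Things in the scene. Friction and masses are not known exactly. Their poses are not given: they have to be found in the camera images.
- lens_rim (a point): The open macro lens: dark grey, round, 84 mm tall, 0.34 to 0.55 kg, standing loose on its rear cap. Widest 70 mm, up to 54 mm high; above 68 mm a front ring, 54 mm outside. Its mouth: a lip 48 mm wide inside and 3 mm thick, top edge bevelled by 1.2 mm, over an undercut groove of 51 mm. This point: centre of the mouth, level with the rim's top, 84 mm above the bench, z up. Its yaw does not matter.
- lens_glass: The purple-tinted front glass of the open lens, 41 mm in diameter, its face 10.5 mm below the rim. Not to be touched. Origin: centre of its underside, 13.5 mm below the rim.
- cap_seat (a point): The black lens cap, 28 g, 15 mm tall, lying face up on the bench: a disc 53.8 mm in diameter, 8 mm thick, over a round spigot 44 mm in diameter (42 in its lowest 2.5 mm), 7 mm deep, that enters the lens mouth with 2 mm play all round. This point: centre of the disc's underside, 7 mm above the bench as it lies, level with the rim when fitted. z up; y runs through the tabs, tab_a on +y.
- tab_a_face (a point): Centre of the outer face of the grey ribbed tab on the cap's +y side. The face is 18 mm wide and 8 mm high, from 7 to 15 mm above the bench as the cap lies, its lower edge level with the disc's underside. The two faces are 64 mm apart when free, 55 mm fully pinched, 62 mm when sprung out in the lens's groove.
- tab_b_face (a point): The same for the tab on the -y side. Each tab has a foot below, 12 mm wide, 0.5 to 3 mm above the cap's underside, hooked outwards: the feet span 53 mm when free, 44 mm fully pinched, and so pass the 48 mm mouth only when pinched. Free, they rest on top of the rim: an unpinched cap cannot be pushed home.
- tab_a (a joint): Inward travel of tab_a in m: 0 free, 0.0045 fully pinched (hard stop), about 0.001 when sprung out in the lens's groove. The spring takes 2.4 N to start and 7.8 N at the stop; the tab springs back by itself.
- tab_b (a joint): The same for tab_b.
- lens_capped: Bystander: another dark lens, shorter and wider (61 mm tall, 84 mm across), with its own cap already on. Origin: centre of its underside.
- ring_box: Bystander: small open magenta ring box with a ring in it, 56 x 60 mm, 80 mm tall at the raised lid. Origin: centre of its underside; the lid is on its +x side.
- gem_tray: Bystander: flat blue tray with loose stones, 170 x 230 x 22 mm. Origin: centre of its underside.
- pen_pot: Bystander: pale yellow ceramic pot with pens, 86 mm across, 150 mm tall with the pens. Origin: centre of its underside.
- pliers: Bystander: pliers with red handles, lying flat, 155 mm long, 13 mm thick. Origin near the pivot, on the bench.
- gem_box: Bystander: clear square plastic stone box, 52 x 52 x 21 mm. Origin: centre of its underside.
- loupe: Bystander: folding loupe, steel eyepiece and black case, about 70 mm long, 24 mm high. Origin near the eyepiece, on the bench.
Not all that is in view belongs to the job. Of the things that look like the part that bears cap_seat, the middle-sized one is meant.

How it is judged:
By the outcome, as a careful person would: the job done as asked, in the order asked, and still so for the second after the job is handed in, with the robot touching nothing.
It also fails if it takes over 43 s, if anything falls off the work surface, if the arm or the gripper's body presses on something with over 40 N, if the wrist force passes 120 N, or if a joint passes its speed limit or range.

## Working session

There is one attempt and no reset: what is moved stays moved. The work goes in short steps, Python scripts to look and compute and a tool call to move; the robot and the scene stay as the last step left them, time stands still between calls to the robot, and variables do not carry over. Pictures are saved under pics/ and viewed, and the job is handed in when it is done.

Besides the shell and the picture viewer there is one more tool, called after ">>>" as a command line: name --argument value ..., lists and objects as JSON in quotes. drive_tool: Moves the arm, as the interface text tells. Its arguments: {"type":"object","properties":{"plan":{"type":"string"},"grip_force":{"type":"number"}},"required":["plan"]}

```bash
ls; mkdir -p pics; python3 - <<'E'
from workcell import monitor, cams, job, env
import cv2,numpy as np
print(monitor.get_state()); print(env.finger_overhang)
for n in ["scene","top","wrist"]:
    c=cams.calibration(n); im,d=cams.read_camera(n)
    print(n,c)
    cv2.imwrite(f"pics/{n}0.png",im[:,:,::-1]); np.savez(f"pics/{n}0.npz",im=im,d=d,**c)
E
```

```text
pics
{'clock': 0.0, 'joint_pos': array([-1.41060814e+00,  3.13991638e-01,  4.49611781e-02,  1.30359109e+00,
       -1.00791080e-05,  1.43121436e+00]), 'qvel': array([ 5.06801798e-04,  1.08440898e-04, -6.90612963e-05, -1.35700623e-03,
       -1.43453664e-04, -1.49311333e-05]), 'tau': array([ 1.29353953e-05, -4.80625820e+01,  2.98534960e+01,  1.92422949e-02,
       -1.29936116e-04,  4.35068701e-07]), 'tcp_pos': array([ 0.16970722, -0.54881202,  0.2129066 ]), 'orientation': array([ 0.56950517, -0.5686071 ,  0.42019517, -0.41926822]), 'wrist_force': array([-0.42470485,  0.27572426, -0.47762272]), 'ft_torque': array([-0.03129598,  0.024159  , -0.00437478]), 'finger_gap': 0.08560029355463483}
0.022
scene {'fx': 585.4727623476086, 'fy': 585.4727623476086, 'cx': 318.9532994943018, 'cy': 244.9730562197372, 'R': array([[-4.34899852e-01,  9.00478812e-01,  1.67597680e-04],
       [ 7.43477918e-01,  3.59178892e-01, -5.64119764e-01],
       [-5.08038092e-01, -2.45210997e-01, -8.25692960e-01]]), 't': array([ 0.25383014, -0.39903715,  1.71014351])}
top {'fx': 554.8826111347643, 'fy': 554.8826111347643, 'cx': 323.5121714416061, 'cy': 226.9735017510946, 'R': array([[-0.01852486, -0.9998218 ,  0.00363183],
       [-0.99495802,  0.0180764 , -0.09864981],
       [ 0.09856658, -0.005441  , -0.99511558]]), 't': array([0.00701244, 0.57913366, 1.18786592])}
wrist {'fx': 380.60736241550455, 'fy': 380.60736241550455, 'cx': 325.03141565548043, 'cy': 239.53875291712635, 'R': array([[ 0.29400775, -0.95580238, -0.00111624],
       [-0.91926845, -0.28308922,  0.27350687],
       [-0.26173451, -0.07938701, -0.9618694 ]]), 't': array([-0.5742755 , -0.03495215,  0.37780788])}
```

View pics/top0.png

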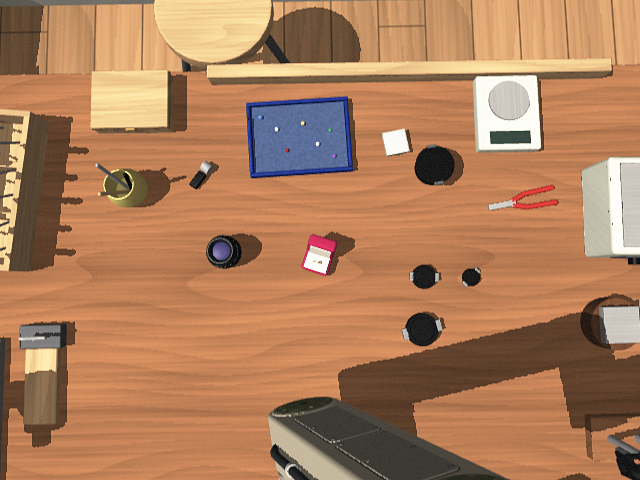

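View pics/scene0.png

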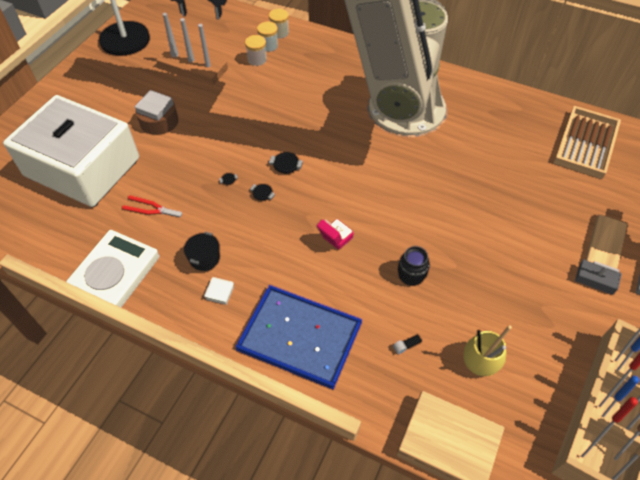

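View pics/wrist0.png

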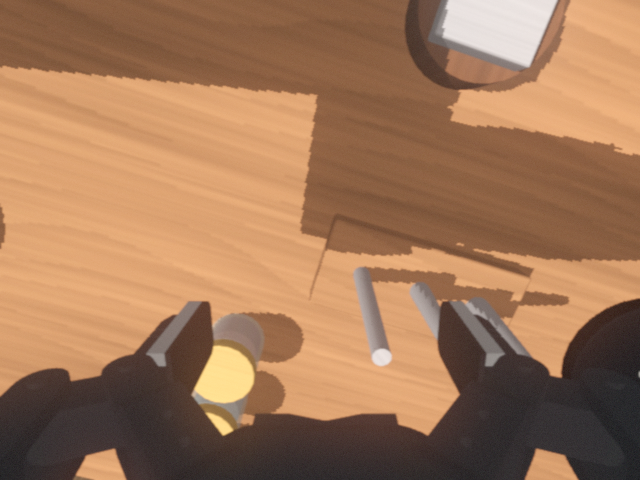

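```bash
python3 - <<'E'
from scipy.spatial.transform import Rotation as R
print(R.from_quat([ -0.5686071 ,  0.42019517, -0.41926822,0.56950517]).as_matrix())
E
```

```text
[[ 2.95300353e-01 -3.01076284e-04  9.55404423e-01]
 [-9.55402758e-01  1.80024509e-03  2.95300406e-01]
 [-1.80887007e-03 -9.99998334e-01  2.43963898e-04]]
```

```bash
cat > h.py <<'E'
import numpy as np,cv2
def ray(c,u,v,z):
    R,t=c['R'],c['t']; C=-R.T@t
    d=R.T@np.array([(u-c['cx'])/c['fx'],(v-c['cy'])/c['fy'],1.])
    return C+d*(z-C[2])/d[2]
def proj(c,X):
    p=c['R']@np.asarray(X)+c['t']; return c['fx']*p[0]/p[2]+c['cx'],c['fy']*p[1]/p[2]+c['cy']
E
python3 - <<'E'
from h import *
c=np.load('pics/top0.npz'); im=c['im']
hsv=cv2.cvtColor(im,cv2.COLOR_RGB2HSV)
s=im[250:350,400:490]; cv2.imwrite('pics/crop_caps.png',cv2.resize(s[:,:,::-1],None,fx=6,fy=6,interpolation=cv2.INTER_CUBIC)[:600,:540])
m=(im.max(2)<60).astype(np.uint8)
for (u,v) in [(424,276),(471,277),(423,329)]:
    w=np.zeros_like(m); w[v-25:v+25,u-25:u+25]=m[v-25:v+25,u-25:u+25]
    n,l,st,ce=cv2.connectedComponentsWithStats(w); i=1+np.argmax(st[1:,4])
    print(st[i],ce[i],'eqdiam mm',2*np.sqrt(st[i,4]/np.pi)/554.9*1e3*1.13, ray(c,*ce[i],.015))
# grey tabs
g=((hsv[:,:,1]<60)&(im.max(2)>90)).astype(np.uint8)
w=np.zeros_like(g); w[255:345,400:490]=g[255:345,400:490]
n,l,st,ce=cv2.connectedComponentsWithStats(w)
for i in range(1,n):
    if st[i,4]>4: print('tab',st[i],ce[i],ray(c,*ce[i],.015))
# lens glass
p=((hsv[:,:,0]>115)&(hsv[:,:,0]<150)&(hsv[:,:,1]>60)&(im[:,:,2]>60)).astype(np.uint8)
w=np.zeros_like(p); w[225:280,195:250]=p[225:280,195:250]
n,l,st,ce=cv2.connectedComponentsWithStats(w);i=1+np.argmax(st[1:,4]);print('glass',st[i],ce[i],ray(c,*ce[i],.0735))
E
```

```text
[413 265  23  24 432] [423.84259259 276.27546296] eqdiam mm 47.759596766290095 [ 0.46757422 -0.22226988  0.015     ]
[462 269  18  17 232] [470.70689655 276.77586207] eqdiam mm 34.99957497495379 [ 0.46457135 -0.32536164  0.015     ]
[406 313  33  33 816] [421.80759804 329.07843137] eqdiam mm 65.63928736810723 [ 0.35311882 -0.21366618  0.015     ]
tab [475 268   5   5  15] [477. 270.] [ 0.47916847 -0.33989659  0.015     ]
tab [409 272   5   9  31] [410.93548387 275.90322581] [ 0.46891431 -0.19390227  0.015     ]
tab [435 273   4   9  35] [436.45714286 276.88571429] [ 0.46572494 -0.24997465  0.015     ]
tab [462 281   6   6  22] [464.5 283.5] [ 0.45011992 -0.3110572   0.015     ]
tab [435 319   7  13  57] [438.36842105 324.73684211] [ 0.3617769  -0.25013139  0.015     ]
tab [402 328   7  12  57] [405.10526316 333.70175439] [ 0.34387712 -0.17693618  0.015     ]
glass [213 242  17  19 258] [220.83333333 250.55813953] [0.52885738 0.21322714 0.0735    ]
```

View pics/crop_caps.png

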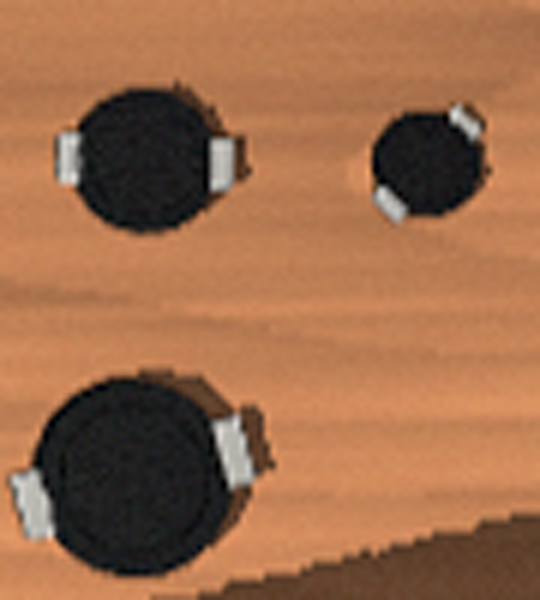

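The candidates for the cap in the top view are the largest at (422,329), about 66 mm; the middle one at (424,276), about 52 mm; and the smallest at (471,277), about 35 mm. I'm choosing (424,276). The close crop shows it with two grey tabs at (411,276) and (436,277), so its y axis runs nearly along world y. The lens glass is at (221,250).

>>> drive_tool --plan "0.3 -28 4 47 0 0 0;0.3 -28 4 47 0 0 0;0.3 -28 4 47 0 0 0;0.3 -28 4 47 0 0 0;0.3 -28 4 47 0 0 0;0.3 -28 4 47 0 0 0;0.3 -28 4 47 0 10 0;0.3 -10 4 10 0 10 0" --grip_force 30

```text
clock: 1.15
tcp_pos: [0.4397, -0.2483, 0.1783]
orientation: [0.486, -0.485, 0.515, -0.513]
wrist_force: [-0.6, -1.2, 0.8]
finger_gap: 0.0554
```

```bash
cat >> h.py <<'E'
def snap(name,tag):
    from workcell import monitor,cams
    s=monitor.get_state(); c=cams.calibration(name); im,d=cams.read_camera(name)
    cv2.imwrite(f"pics/{tag}.png",im[:,:,::-1]); np.savez(f"pics/{tag}.npz",im=im,d=d,pos=s['tcp_pos'],q=s['orientation'],**c)
    print('gap',s['finger_gap'],'tcp',s['tcp_pos'],'F',s['wrist_force'],'t',s['clock'])
    return s,c,im,d
def toolR(q):
    from scipy.spatial.transform import Rotation as Ro
    return Ro.from_quat(np.r_[q[1:],q[0]]).as_matrix()
E
python3 - <<'E'
from h import *
s,c,im,d=snap('wrist','w1')
T=toolR(s['orientation']); print(T)
C=-c['R'].T@c['t']; print('cam in tool',T.T@(C-s['tcp_pos']))
print(proj(c,[.4675,-.222,.015]))
E
```

```text
gap 0.055380667771211464 tcp [ 0.43971021 -0.24833573  0.17828411] F [-0.62598269 -1.18776813  0.77772388] t 1.15
[[-5.56006421e-02 -5.04036593e-04  9.98452961e-01]
 [-9.98449476e-01  2.71789087e-03 -5.55990760e-02]
 [-2.68566222e-03 -9.99996180e-01 -6.54371550e-04]]
cam in tool [ 0.00030315 -0.15930519  0.06894449]
(np.float64(292.3285230560456), np.float64(183.6104774213216))
```

View pics/w1.png

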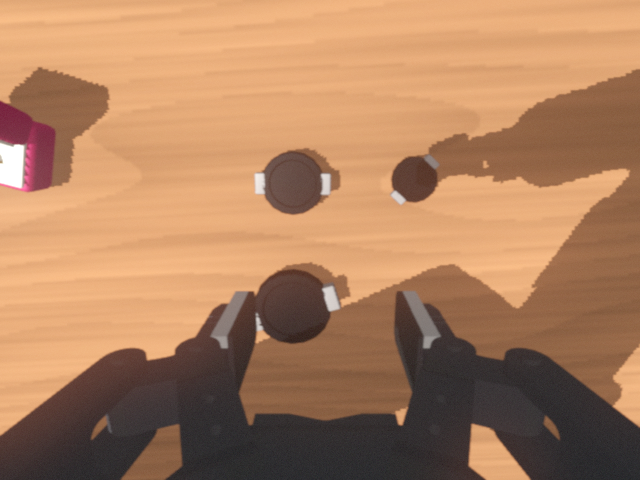

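```bash
cat > cap.py <<'E'
from h import *
def tabs(c,im,box,z):
    hsv=cv2.cvtColor(im,cv2.COLOR_RGB2HSV); g=((hsv[:,:,1]<70)&(im.max(2)>110)).astype(np.uint8)
    w=np.zeros_like(g); u0,v0,u1,v1=box; w[v0:v1,u0:u1]=g[v0:v1,u0:u1]
    n,l,st,ce=cv2.connectedComponentsWithStats(w); o=sorted(range(1,n),key=lambda i:-st[i,4])[:2]
    P=[]
    for i in o: print(st[i],ce[i]); P.append(ray(c,*ce[i],z))
    P=sorted(P,key=lambda p:-p[1]); print(P,'mid',(P[0]+P[1])/2,'sep',np.linalg.norm(P[0]-P[1]),'ang',np.degrees(np.arctan2(*(P[1]-P[0])[[1,0]])))
    return P
E
python3 - <<'E'
from cap import *
c=np.load('pics/w1.npz'); im,d=c['im'],c['d']
tabs(c,im,(240,160,345,210),.015)
m=(im.max(2)<90).astype(np.uint8); w=np.zeros_like(m); w[145:220,262:325]=m[145:220,262:325]
(x,y),r=cv2.minEnclosingCircle(cv2.findContours(w,0,1)[0][0]); M=cv2.moments(w,True);cc=(M['m10']/M['m00'],M['m01']/M['m00'])
print('disc',cc,r,ray(c,*cc,.015))
# fingers in tool frame
T=toolR(c['q']); v,u=np.nonzero((d>0)&(d<.24)); Z=d[v,u]
X=np.stack([(u-c['cx'])/c['fx']*Z,(v-c['cy'])/c['fy']*Z,Z],1)
P=((X-c['t'])@c['R']-c['pos'])@T
for s in(-1,1):
    Q=P[(s*P[:,0]>0.015)&(abs(P[:,0])<.06)]; k=Q[Q[:,1]>np.percentile(Q[:,1],99)]
    print(s,np.percentile(Q[:,1],[90,99,99.9,100])*1e3, 'tip pts x',k[:,0].min()*1e3,k[:,0].max()*1e3,'z',k[:,2].min()*1e3,k[:,2].max()*1e3)
    F=Q[(Q[:,1]>-.02)]; print(' inner x vs y',[(int(y*1e3),round(1e3*np.abs(F[(abs(F[:,1]-y)<.002),0]).min(),1)) for y in np.arange(-.016,.024,.004) if (abs(F[:,1]-y)<.002).any()])
E
```

```text
[254 172  13  22 243] [259.91769547 182.68312757]
[320 173  11  22 227] [325.19823789 183.39207048]
[array([ 0.4698334 , -0.19469408,  0.015     ]), array([ 0.46610863, -0.249773  ,  0.015     ])] mid [ 0.46797101 -0.22223354  0.015     ] sep 0.05520471685389768 ang -93.86879410724927Traceback (most recent call last):
  File "<stdin>", line 5, in <module>
IndexError: tuple index out of range
```

```bash
python3 - <<'E'
from cap import *
c=np.load('pics/w1.npz'); im,d=c['im'],c['d']
m=(im.max(2)<110).astype(np.uint8); w=np.zeros_like(m); w[145:220,264:323]=m[145:220,264:323]
M=cv2.moments(w,True);
if M['m00']: cc=(M['m10']/M['m00'],M['m01']/M['m00']);print('disc',cc,M['m00'],ray(c,*cc,.015))
T=toolR(c['q']); v,u=np.nonzero((d>0)&(d<.24)); Z=d[v,u]
X=np.stack([(u-c['cx'])/c['fx']*Z,(v-c['cy'])/c['fy']*Z,Z],1)
P=((X-c['t'])@c['R']-c['pos'])@T
for s in(-1,1):
    Q=P[(s*P[:,0]>0.015)&(abs(P[:,0])<.06)]; k=Q[Q[:,1]>np.percentile(Q[:,1],99)]
    print(s,np.percentile(Q[:,1],[90,99,99.9,100])*1e3, 'tip pts x',k[:,0].min()*1e3,k[:,0].max()*1e3,'z',k[:,2].min()*1e3,k[:,2].max()*1e3)
    print(' inner x vs y',[(int(y*1e3),round(1e3*np.abs(Q[(abs(Q[:,1]-y)<.002),0]).min(),1)) for y in np.arange(-.024,.024,.004) if (abs(Q[:,1]-y)<.002).any()])
E
```

```text
disc (295.4588709677419, 182.01733870967743) 2480.0 [ 0.46868969 -0.22474968  0.015     ]
-1 [-57.05016144 -28.16110342 -22.17207557 -20.37807851] tip pts x -39.467972412833355 -27.093231373900974 z -11.59703963782022 10.994301547345454
 inner x vs y [(-24, np.float64(27.1)), (-20, np.float64(27.3))]
1 [-56.64819028 -28.29152646 -22.47088224 -20.15044127] tip pts x 27.861486828638522 39.854672153849684 z -11.976702722800205 11.05110766727047
 inner x vs y [(-24, np.float64(27.9)), (-20, np.float64(28.0))]
```

```bash
python3 - <<'E'
from cap import *
c=np.load('pics/w1.npz'); im,d=c['im'],c['d']
T=toolR(c['q'])
for u,v in [(245,296),(225,320),(235,350),(215,340),(220,330),(252,294),(402,294),(430,335),(293,183),(450,100),(150,200),(220,400)]:
    Z=d[v,u]; X=c['R'].T@(np.array([(u-c['cx'])/c['fx']*Z,(v-c['cy'])/c['fy']*Z,Z])-c['t'])
    print((u,v),im[v,u],Z.round(4),X.round(4),(T.T@(X-c['pos'])*1e3).round(1))
E
python3 - <<'E'
import cv2
im=cv2.imread('pics/w1.png'); cv2.imwrite('pics/w1c.png',cv2.resize(im[270:420,180:460],None,fx=2.8,fy=2.8))
E
```

```text
(245, 296) [132 114 109] 0.1409 [ 0.4517 -0.2196  0.2078] [-29.4 -29.5  10.3]
(225, 320) [138 124 119] 0.1225 [ 0.452  -0.2171  0.2269] [-32.  -48.5  10.5]
(235, 350) [68 48 44] 0.1166 [ 0.4458 -0.2214  0.2348] [-27.4 -56.4   4.5]
(215, 340) [82 56 51] 0.1087 [ 0.4531 -0.218   0.2409] [-31.2 -62.6  11.6]
(220, 330) [139 127 122] 0.1156 [ 0.4524 -0.2175  0.234 ] [-31.7 -55.6  10.9]
(252, 294) [94 58 47] 0.1442 [ 0.4509 -0.2216  0.2046] [-27.4 -26.3   9.7]
(402, 294) [92 64 56] 0.1425 [ 0.4484 -0.278   0.2061] [ 29.  -27.9  10.3]
(430, 335) [131 125 121] 0.1134 [ 0.4485 -0.2805  0.2362] [ 31.5 -58.   10.5]
(293, 183) [102  79  71] 0.3235 [ 0.4678 -0.2224  0.0133] [-27.  165.   26.7]
(450, 100) [230 172 120] 0.3172 [ 5.275e-01 -3.574e-01  3.000e-04] [104.5 177.7  93.9]
(150, 200) [234 176 126] 0.3419 [ 0.4581 -0.0916 -0.0006] [-157.   179.3    9.8]
(220, 400) [50 45 44] 0.0772 [ 0.4575 -0.2285  0.2723] [-21.1 -94.   16.6]
```

View pics/w1c.png

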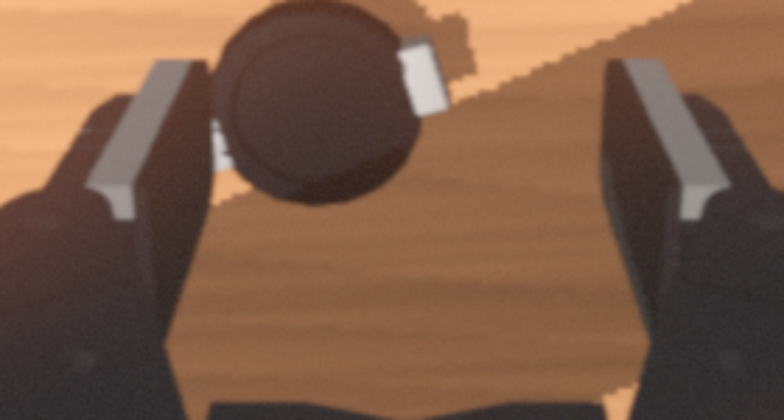

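```bash
python3 - <<'E'
from cap import *
s,c,im,d=snap('scene','s1')
print(proj(c,s['tcp_pos']),proj(c,s['tcp_pos']+[0,0,-.022]),proj(c,s['tcp_pos']+[0,0,.02]))
u,v=map(int,proj(c,s['tcp_pos']))
cr=im[v-80:v+60,u-90:u+90,::-1].copy()
for dz in(-.022,0,.02):
    a,b=proj(c,s['tcp_pos']+[0,0,dz]); cv2.circle(cr,(int(a-u+90),int(b-v+80)),1,(0,255,0),-1)
cv2.imwrite('pics/s1c.png',cv2.resize(cr,None,fx=4,fy=4))
E
```

```text
gap 0.055249272321987446 tcp [ 0.43968181 -0.24758873  0.17768412] F [ 1.58245672  0.49038392 -0.04933345] t 1.2
(np.float64(251.95086898754477), np.float64(135.7555973584844)) (np.float64(252.80711603142294), np.float64(142.27461772774998)) (np.float64(251.15296150502044), np.float64(129.6807441154227))
```

View pics/s1c.png

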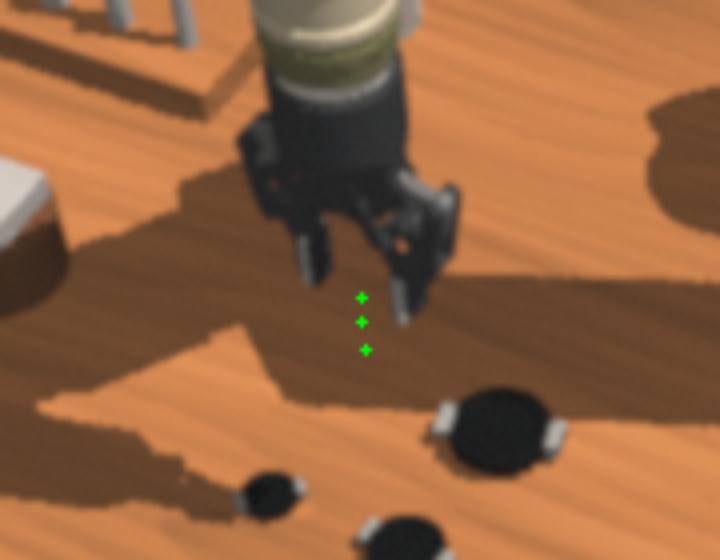

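>>> drive_tool --plan "0.8 -14 0 14 0 0.7 0;0.8 -13 20 13 0 0 0;0.8 0 50 0 0 0 0;0.8 0 50 0 0 0 0;0.8 0 28 0 0 0 0;0.8 0 0 0 0 0 0"

```text
clock: 2.0
tcp_pos: [0.4661, -0.2285, 0.0275]
orientation: [-0.488, 0.489, -0.511, 0.511]
wrist_force: [0.4, -1.3, 1.0]
finger_gap: 0.0766
```

```bash
python3 - <<'E'
from cap import *
s,c,im,d=snap('wrist','w2')
T=toolR(s['orientation']); print(T.round(4)); print('want px',proj(c,[.468,-.2222,.015]))
v,u=np.nonzero((d>0)&(d<.17)); Z=d[v,u]
X=np.stack([(u-c['cx'])/c['fx']*Z,(v-c['cy'])/c['fy']*Z,Z],1)
W=((X-c['t'])@c['R']); P=(W-s['tcp_pos'])@T
for k in(-1,1):
    Q=P[(k*P[:,0]>.033)&(abs(P[:,0])<.06)&(W[:,2]>.02)]; print(k,np.percentile(Q[:,1],[99,99.9,100])*1e3,abs(Q[Q[:,1]>-.04,0]).min())
E
```

```text
gap 0.07657090138239951 tcp [ 0.46606889 -0.22848621  0.02745555] F [ 0.40849242 -1.28412584  0.95729266] t 2.0
[[-4.55e-02 -2.00e-04  9.99e-01]
 [-9.99e-01 -4.00e-04 -4.55e-02]
 [ 4.00e-04 -1.00e+00 -2.00e-04]]
want px (np.float64(311.3869825288022), np.float64(276.30987549729474))
-1 [-30.5667655  -27.13328037 -25.98442452] 0.03754377131180889
1 [-30.57624436 -26.90293973 -25.28310793] 0.03829132670352972
```

View pics/w2.png

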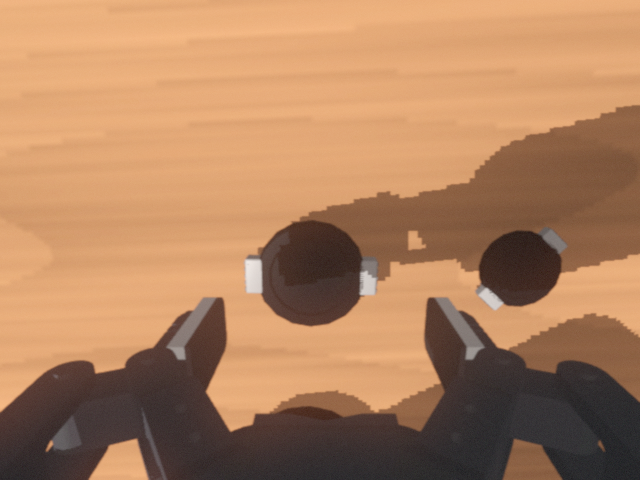

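```bash
python3 - <<'E'
from cap import *
c=np.load('pics/w2.npz');im=c['im']
P=tabs(c,im,(236,240,388,310),.015)
# outer faces in pixel -> front/back corners
T=toolR(c['q']); mid=(P[0]+P[1])/2; print('delta tool mm',(T.T@(mid-c['pos']))*1e3, 'tool x ang',np.degrees(np.arctan2(T[1,0],T[0,0])))
E
```

```text
[244 256  19  38 645] [253.47596899 274.39379845]
[359 257  19  39 603] [368.29021559 276.73300166]
[array([ 0.47029638, -0.19439187,  0.015     ]), array([ 0.46649117, -0.24962007,  0.015     ])] mid [ 0.46839378 -0.22200597  0.015     ] sep 0.05535913681667681 ang -93.94143470646449
delta tool mm [-6.58385744 12.45274942  2.0300694 ] tool x ang -92.60600717249345
```

>>> drive_tool --plan "0.8 -6.5 0 2 0 1.2 0;0.8 0 17 0 0 0 0;0.8 0 17 0 0 0 0;0.8 0 0 0 0 0 0"

```text
clock: 2.55
tcp_pos: [0.4742, -0.226, 0.001]
orientation: [-0.484, 0.482, -0.512, 0.521]
wrist_force: [0.5, 0.3, -0.2]
finger_gap: 0.0768
```

```bash
python3 - <<'E'
from cap import *
s,c,im,d=snap('wrist','w3')
T=toolR(s['orientation']); print('tool x ang',np.degrees(np.arctan2(T[1,0],T[0,0])),T[:,1].round(4))
P=tabs(c,im,(220,260,420,380),.015)
mid=(P[0]+P[1])/2; print('delta tool mm',(T.T@(mid-s['tcp_pos']))*1e3)
E
```

```text
gap 0.07676702193119883 tcp [ 0.47420639 -0.22595619  0.00104641] F [ 0.4857254   0.27378243 -0.16951885] t 2.55
tool x ang -93.88166813998099 [ 0.0114 -0.0082 -0.9999]
[372 292  21  44 724] [382.86325967 314.08701657]
[240 293  21  44 687] [249.24454148 315.62008734]
[array([ 0.47069283, -0.19388105,  0.015     ]), array([ 0.46731167, -0.2499626 ,  0.015     ])] mid [ 0.46900225 -0.22192183  0.015     ] sep 0.05618338038534974 ang -93.4501893836585
delta tool mm [ -3.56985829 -14.04420812  -5.29885792]
```

View pics/w3.png

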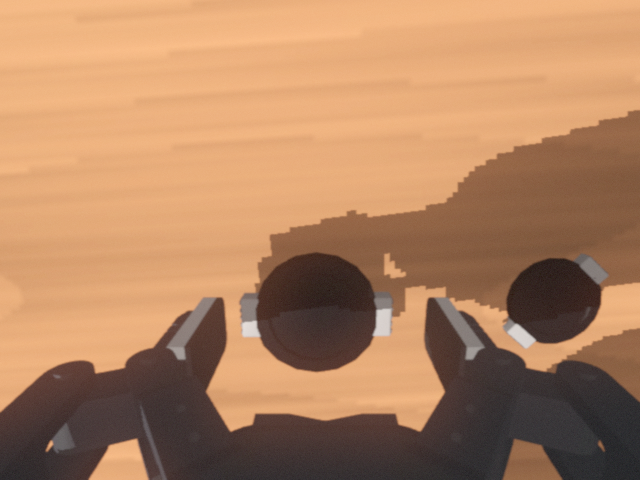

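>>> drive_tool --plan "0.8 0 0 0 0 0 0"

```text
clock: 2.72
tcp_pos: [0.4758, -0.2268, 0.0032]
orientation: [-0.484, 0.482, -0.51, 0.523]
wrist_force: [0.9, -0.9, 0.5]
finger_gap: 0.0768
```

```bash
python3 - <<'E'
from cap import *
from workcell import monitor
s=monitor.get_state();T=toolR(s['orientation']); print(s['tcp_pos'],s['joint_pos'],s['qvel'],'tool x ang',np.degrees(np.arctan2(T[1,0],T[0,0])),T[:,1].round(4))
E
```

```text
[ 0.47577927 -0.22684987  0.00318005] [-5.97085362e-01  3.70730187e-01 -4.29717241e-01  7.52712207e-01
 -3.15657769e-04  2.61197334e+00] [ 0.00170914 -0.00985732  0.01252305  0.00893067 -0.00068597  0.00029985] tool x ang -93.86964154074926 [ 0.0144 -0.0102 -0.9998]
```

>>> drive_tool --plan "0.8 -4.3 -3 -7.4 -0.9 0 0.5"

```text
clock: 2.85
tcp_pos: [0.469, -0.2222, 0.0071]
orientation: [-0.483, 0.483, -0.516, 0.517]
wrist_force: [0.3, 0.3, 0.0]
finger_gap: 0.0769
```

```bash
cat > st.py <<'E'
from cap import *
from workcell import monitor
s=monitor.get_state();T=toolR(s['orientation']); print(s['clock'],s['tcp_pos'].round(4),s['finger_gap'].round(4),'qv',s['qvel'].round(3),'F',s['wrist_force'].round(1),'tau',s['tau'].round(1),'x ang',np.degrees(np.arctan2(T[1,0],T[0,0])).round(2),T[:,1].round(4))
import sys
if len(sys.argv)>1:
    g=np.array([float(a) for a in sys.argv[1:4]]); print('tool shift mm',(T.T@(g-s['tcp_pos'])*1e3).round(1),'turn deg to upright',(np.degrees(T.T@np.cross(T[:,1],[0,0,-1]))).round(2))
E
python3 st.py .4687 -.222 0
```

```text
Traceback (most recent call last):
  File "st.py", line 3, in <module>
    s=monitor.get_state();T=toolR(s['orientation']); print(s['clock'],s['tcp_pos'].round(4),s['finger_gap'].round(4),'qv',s['qvel'].round(3),'F',s['wrist_force'].round(1),'tau',s['tau'].round(1),'x ang',np.degrees(np.arctan2(T[1,0],T[0,0])).round(2),T[:,1].round(4))
                                                                                            ^^^^^^^^^^^^^^^^^^^^^
AttributeError: 'float' object has no attribute 'round'
```

```bash
sed -i "s/s\['finger_gap'\].round(4)/round(s['finger_gap'],4)/" st.py; python3 st.py .4687 -.222 -.012
```

```text
2.85 [ 0.469  -0.2222  0.0071] 0.0769 qv [ 0.005 -0.049  0.025  0.225 -0.004  0.003] F [0.3 0.3 0. ] tau [ -0.  -44.6  23.9  -0.6   0.   -0. ] x ang -93.86 [ 1.e-04 -9.e-04 -1.e+00]
tool shift mm [-0.2 19.1 -0.4] turn deg to upright [-0.01  0.    0.05]
```

>>> drive_tool --plan "0.8 0 10 0 0 0 0"

```text
clock: 2.98
tcp_pos: [0.4697, -0.2227, -0.0019]
orientation: [-0.483, 0.483, -0.516, 0.517]
wrist_force: [1.2, 0.0, -0.7]
finger_gap: 0.077
```

```bash
python3 st.py .4687 -.222 -.012
```

```text
2.975 [ 0.4697 -0.2227 -0.0019] 0.077 qv [-0.002  0.112 -0.099 -0.212  0.001  0.   ] F [ 1.2  0.  -0.7] tau [  0.1 -46.2  23.7   0.7  -0.    0. ] x ang -93.86 [ 0.0017 -0.002  -1.    ]
tool shift mm [-0.6 10.1 -1.1] turn deg to upright [-0.11 -0.    0.11]
```

>>> drive_tool --plan "0.8 -0.6 8 -1 -0.1 0 0.1;0.8 0 1.5 0 0 0 0"

```text
clock: 3.22
tcp_pos: [0.468, -0.2215, -0.0129]
orientation: [0.483, -0.483, 0.517, -0.516]
wrist_force: [0.5, -0.8, 0.4]
finger_gap: 0.0767
```

```bash
python3 st.py .4687 -.222 -.012; python3 - <<'E'
from cap import *
s,c,im,d=snap('wrist','w4')
T=toolR(s['orientation'])
v,u=np.nonzero((d>0)&(d<.2)); Z=d[v,u]
X=np.stack([(u-c['cx'])/c['fx']*Z,(v-c['cy'])/c['fy']*Z,Z],1)
W=((X-c['t'])@c['R']); P=(W-s['tcp_pos'])@T
for k in(-1,1):
    Q=P[(k*P[:,0]>.0365)&(abs(P[:,0])<.06)&(P[:,1]<-.018)]; print(k,np.percentile(Q[:,1],[99,99.9,100])*1e3)
    w=W[(k*P[:,0]>.0365)&(abs(P[:,0])<.045)&(P[:,2]<.012)&(P[:,2]>.0)]; print(np.histogram(w[:,2],bins=np.arange(-.004,.04,.004)))
E
```

```text
3.225 [ 0.468  -0.2215 -0.0129] 0.0767 qv [ 0.002  0.015 -0.011 -0.03   0.001  0.001] F [ 0.5 -0.8  0.4] tau [ -0.  -45.5  23.1  -0.    0.   -0. ] x ang -93.86 [-1.3e-03  8.0e-04 -1.0e+00]
tool shift mm [ 0.4 -0.9  0.7] turn deg to upright [ 0.08  0.   -0.04]
gap 0.07671859811896738 tcp [ 0.46802151 -0.22153267 -0.01290077] F [ 0.54923548 -0.82456986  0.35329864] t 3.225
-1 [-30.27951608 -27.11841161 -26.09250379]
(array([494,  21,   0,   0,  37, 143, 168, 204, 211, 228]), array([-0.004,  0.   ,  0.004,  0.008,  0.012,  0.016,  0.02 ,  0.024,
        0.028,  0.032,  0.036]))
1 [-30.17138833 -26.85327432 -25.62909641]
(array([488,  38,   0,   0,  37, 126, 180, 184, 214, 222]), array([-0.004,  0.   ,  0.004,  0.008,  0.012,  0.016,  0.02 ,  0.024,
        0.028,  0.032,  0.036]))
```

View pics/w4.png

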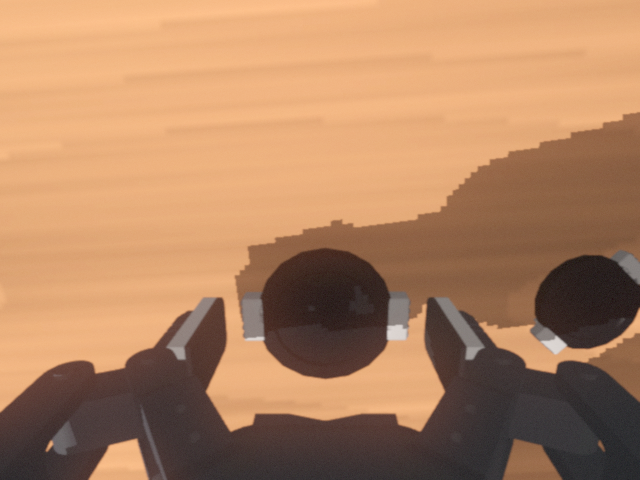

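>>> drive_tool --plan "0.1 0.3 0 0.3 0 0 0;0.1 0 0 0 0 0 0;0.1 0 0 0 0 0 0;0.1 0 0 0 0 0 0" --grip_force 25

```text
clock: 3.78
tcp_pos: [0.4688, -0.2221, -0.0119]
orientation: [0.483, -0.483, 0.517, -0.516]
wrist_force: [-0.6, -0.3, -0.3]
finger_gap: 0.0535
```

```bash
python3 st.py .4687 -.222 -.012; python3 - <<'E'
from cap import *
s,c,im,d=snap('wrist','w5')
E
```

```text
3.775 [ 0.4688 -0.2221 -0.0119] 0.0535 qv [ 0.001 -0.001 -0.     0.001 -0.001  0.001] F [-0.6 -0.3 -0.3] tau [  0.  -45.7  23.1   0.    0.   -0. ] x ang -93.86 [-5.e-04  4.e-04 -1.e+00]
tool shift mm [-0.1  0.1 -0.1] turn deg to upright [ 0.03  0.   -0.02]
gap 0.05352406370829276 tcp [ 0.46879411 -0.22213464 -0.01193073] F [-0.63047512 -0.34168099 -0.3291647 ] t 3.775
```

View pics/w5.png

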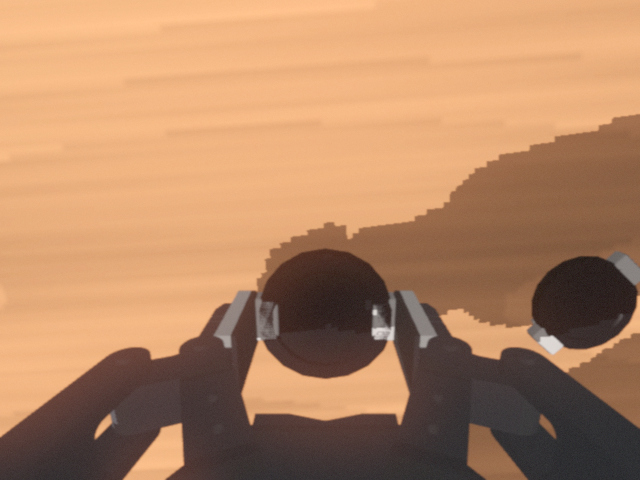

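>>> drive_tool --plan "0.1 0 -6 0 0 0 0;0.1 0 -12 0 0 0 0;0.1 0 -22 0 0 0 0;0.1 0 -30 0 0 0 0;0.1 0 -35 0 0 0 0;0.1 0 -30 0 0 0 0;0.1 0 -20 0 0 0 0;0.1 0 -8 0 0 0 0"

```text
clock: 4.82
tcp_pos: [0.4687, -0.2221, 0.1607]
orientation: [-0.483, 0.483, -0.516, 0.517]
wrist_force: [1.0, 0.2, -0.1]
finger_gap: 0.0534
```

```bash
python3 st.py .529 .213 .148; python3 - <<'E'
from cap import *
s,c,im,d=snap('wrist','w6')
E
```

```text
4.825 [ 0.4687 -0.2221  0.1607] 0.0534 qv [ 0.    -0.041  0.11   0.16   0.    -0.001] F [ 1.   0.2 -0.1] tau [  0.  -42.6  29.   -0.    0.   -0. ] x ang -93.86 [ 1.e-03 -6.e-04 -1.e+00]
tool shift mm [-438.2   12.5   30.9] turn deg to upright [-0.06  0.    0.03]
gap 0.053441925615960485 tcp [ 0.46869557 -0.2221172   0.16073597] F [ 0.98074092  0.18469596 -0.13393352] t 4.825
```

View pics/w6.png

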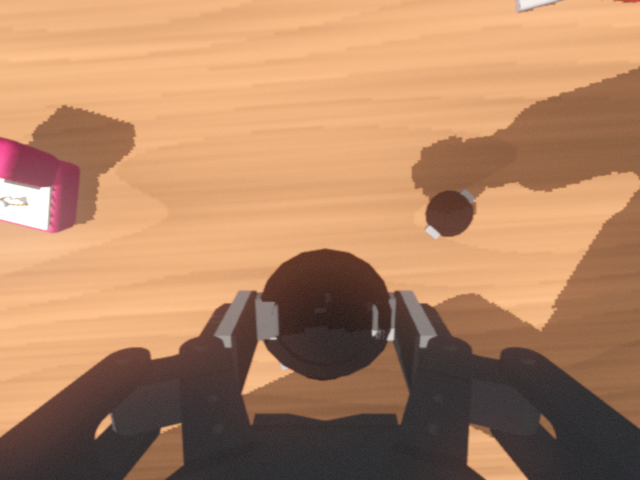

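```bash
python3 - <<'E'
import numpy as np
d=np.array([.3,39.5]);a=-93.9
for i in range(10):
    x=np.radians(a); print(i,round(d@[np.cos(x),np.sin(x)],1),round(d@[-np.sin(x),np.cos(x)],1)); a+=6 if i<8 else 0
E
```

```text
0 -39.4 -2.4
1 -39.5 1.7
2 -39.1 5.9
3 -38.2 9.9
4 -37.0 13.9
5 -35.3 17.6
6 -33.3 21.2
7 -30.9 24.6
8 -28.2 27.7
9 -28.2 27.7
```

>>> drive_tool --plan "0.1 -39.5 0 -2.4 0 -6 0;0.1 -39.5 0 1.7 0 -6 0;0.1 -39 0 6 0 -6 0;0.1 -38 0 10 0 -6 0;0.1 -37 0 14 0 -6 0;0.1 -35.5 0 17.5 0 -6 0;0.1 -33.5 0 21 0 -6 0;0.1 -31 0 24.5 0 -6 0"

```text
clock: 5.88
tcp_pos: [0.4647, 0.1008, 0.1559]
orientation: [-0.653, 0.655, -0.27, 0.267]
wrist_force: [1.0, 0.4, -0.4]
finger_gap: 0.0538
```

```bash
python3 st.py .471 .158 .155
```

```text
5.875 [0.4647 0.1008 0.1559] 0.0538 qv [ 0.699  0.1    0.104  0.01   0.001 -0.166] F [ 1.   0.4 -0.4] tau [ -3.3 -38.8  27.7   0.3   0.    0.2] x ang -44.68 [-5.2e-03 -1.0e-04 -1.0e+00]
tool shift mm [-35.7   0.9  45.1] turn deg to upright [ 0.21  0.   -0.21]
```

>>> drive_tool --plan "0.1 -20 0 25 0 0 0;0.1 -12 0 15 0 0 0;0.1 -4 0 5 0 0 0;0.1 0 0 0 0 0 0"

```text
clock: 6.38
tcp_pos: [0.4679, 0.1619, 0.1529]
orientation: [-0.653, 0.657, -0.27, 0.264]
wrist_force: [-0.3, -0.4, -0.3]
finger_gap: 0.0535
```

```bash
python3 st.py .471 .158 .155;python3 - <<'E'
from cap import *
s,c,im,d=snap('wrist','w7')
print(proj(c,[.529,.213,.084]))
E
```

```text
6.375 [0.4679 0.1619 0.1529] 0.0535 qv [-0.002  0.003 -0.008 -0.001 -0.003 -0.001] F [-0.3 -0.4 -0.3] tau [  0.5 -40.1  28.7   0.1   0.1   0. ] x ang -44.35 [-0.0107 -0.0011 -0.9999]
tool shift mm [ 5.  -2.1 -0.6] turn deg to upright [ 0.47  0.   -0.39]
gap 0.05351784730319712 tcp [0.46785106 0.16189492 0.15291389] F [-0.29986711 -0.43505925 -0.27413266] t 6.375
(np.float64(340.2406857760386), np.float64(111.17519099557904))
```

View pics/w7.png

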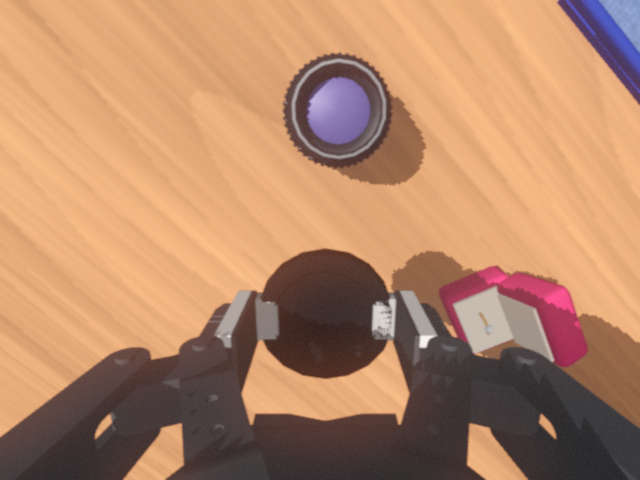

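```bash
python3 - <<'E'
from cap import *
c=np.load('pics/w7.npz');im=c['im'];d=c['d']; T=toolR(c['q'])
cv2.imwrite('pics/w7l.png',cv2.resize(im[40:180,270:410,::-1],None,fx=4,fy=4))
cv2.imwrite('pics/w7k.png',cv2.resize(im[235:385,240:410,::-1],None,fx=4,fy=4))
hsv=cv2.cvtColor(im,cv2.COLOR_RGB2HSV)
w=np.zeros(im.shape[:2],np.uint8); g=((im.max(2)>105)&(hsv[:,:,1]<60)); w[50:165,285:392]=g[50:165,285:392]
v,u=np.nonzero(w); k=(np.hypot(u-338,v-106)>36)&(np.hypot(u-338,v-106)<54); u,v=u[k],v[k]
print(len(u)); e=cv2.fitEllipse(np.stack([u,v],1).astype(np.float32)); print('ring',e)
P=np.array([ray(c,a,b,.084) for a,b in zip(u,v)]); A=np.c_[2*P[:,:2],np.ones(len(P))]; s=np.linalg.lstsq(A,(P[:,:2]**2).sum(1),rcond=None)[0]
r=np.sqrt(s[2]+s[0]**2+s[1]**2); print('circle',s[:2],r, np.std(np.hypot(*(P[:,:2]-s[:2]).T)-r))
D=d[60:155,295:385]; vv,uu=np.mgrid[60:155,295:385]; Z=D; X=np.stack([(uu-c['cx'])/c['fx']*Z,(vv-c['cy'])/c['fy']*Z,Z],-1).reshape(-1,3); W=(X-c['t'])@c['R']
for lo,hi in((.08,.088),):
    Q=W[(W[:,2]>lo)&(W[:,2]<hi)]; print('rim pts',len(Q),np.median(Q[:,2]),Q[:,:2].min(0),Q[:,:2].max(0),(Q[:,:2].min(0)+Q[:,:2].max(0))/2)
h=np.histogram(W[:,2],bins=np.arange(.06,.092,.002)); print(h)
# lens outer body
E
```

```text
1760
ring ((337.217041015625, 107.72789001464844), (89.34808349609375, 96.49992370605469), 15.686078071594238)
circle [0.52842778 0.214992  ] 0.02537780763961213 0.001439406015944244
rim pts 1493 0.08300191753533734 [0.50218086 0.18727212] [0.5560712  0.24080286] [0.52912603 0.21403749]
(array([  80,  242,  289,  146,  191, 2353, 2945,  180,    0,   12,  207,
       1117,  169,    0,    0]), array([0.06 , 0.062, 0.064, 0.066, 0.068, 0.07 , 0.072, 0.074, 0.076,
       0.078, 0.08 , 0.082, 0.084, 0.086, 0.088, 0.09 ]))
```

View pics/w7l.png

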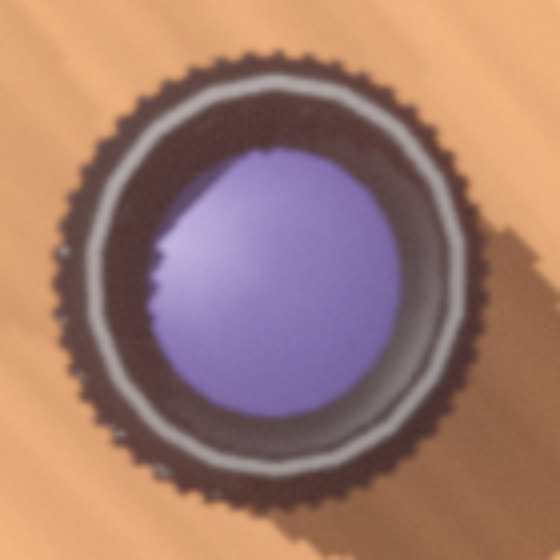

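View pics/w7k.png

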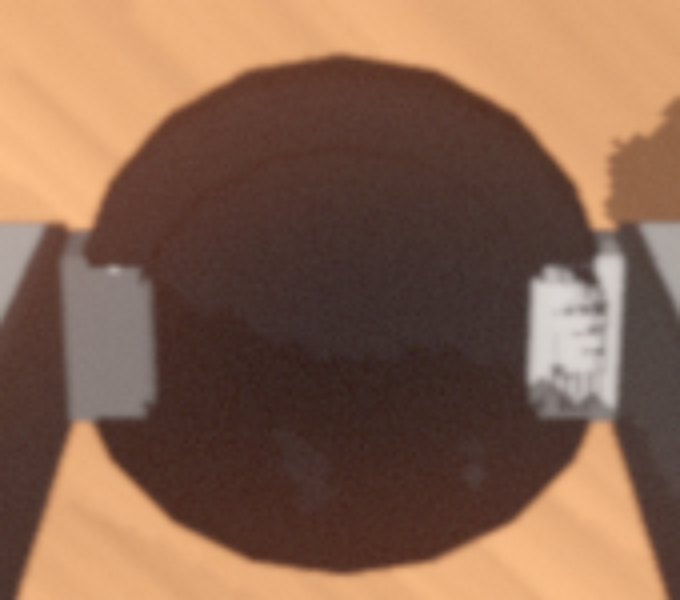

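```bash
python3 - <<'E'
from cap import *
c=np.load('pics/w7.npz');im=c['im'];d=c['d']; T=toolR(c['q'])
hsv=cv2.cvtColor(im,cv2.COLOR_RGB2HSV)
w=np.zeros(im.shape[:2],np.uint8); g=((im.max(2)>105)&(hsv[:,:,1]<60)); w[50:165,285:392]=g[50:165,285:392]
v,u=np.nonzero(w); P=np.array([ray(c,a,b,.084)[:2] for a,b in zip(u,v)]); cc=np.array([.529,.214]); r=.0248
for i in range(15):
    k=abs(np.hypot(*(P-cc).T)-r)<(.003 if i<5 else .0015); A=np.c_[2*P[k],np.ones(k.sum())]; s=np.linalg.lstsq(A,(P[k]**2).sum(1),rcond=None)[0]; cc=s[:2]; r=np.sqrt(s[2]+cc@cc)
print('lens ring',cc,r,k.sum(), np.std(np.hypot(*(P[k]-cc).T)-r))
vv,uu=np.mgrid[235:390,250:405]; Z=d[235:390,250:405]; X=np.stack([(uu-c['cx'])/c['fx']*Z,(vv-c['cy'])/c['fy']*Z,Z],-1).reshape(-1,3); W=(X-c['t'])@c['R']; Q=(W-c['pos'])@T
k=(abs(Q[:,0])<.02)&(Z.ravel()>0)&(Z.ravel()<.2); q=Q[k]; print(np.histogram(q[:,1]*1e3,bins=np.arange(-34,-8,1)))
t=q[abs(q[:,1]-np.median(q[:,1]))<.0015]; A=np.c_[t[:,0],t[:,2],np.ones(len(t))]; print('plane',np.linalg.lstsq(A,t[:,1],rcond=None)[0],'z ext',t[:,2].min(),t[:,2].max())
t=q[(abs(q[:,0])<.004)];print('z ext mid', t[:,2].min(),t[:,2].max())
# circle fit on top-face boundary
m=np.zeros(Z.shape,bool); m=((abs(Q[:,1]-np.median(q[:,1]))<.0025)&(Z.ravel()>0)).reshape(Z.shape)
B=[]
for col in range(30,125,3):
    rr=np.nonzero(m[:,col])[0]
    if len(rr): B+= [rr[-1]*Z.shape[1]+col]
B=Q[B]; 
print('rear edge', [(round(b[0]*1e3,1),round(b[2]*1e3,1), round(1e3*(b[2]+np.sqrt(max(0,.0269**2-b[0]**2))),1)) for b in B[::3]])
E
```

```text
lens ring [0.52865555 0.21422756] 0.025834980671782484 1446 0.0007882028686674339
(array([   0,    0,    0,    0,    0,    3,  392, 3170, 5728, 2206,  154,
         69,   71,   83,   69,   42,    5,    0,    0,    0,    0,    0,
          0,    0,    0]), array([-34, -33, -32, -31, -30, -29, -28, -27, -26, -25, -24, -23, -22,
       -21, -20, -19, -18, -17, -16, -15, -14, -13, -12, -11, -10,  -9]))
plane [-0.00309359 -0.00267453 -0.02561143] z ext -0.028391850570404543 0.025760837847063876
z ext mid -0.028391850570404543 0.025760837847063876
rear edge [(np.float64(-18.7), np.float64(-21.5), np.float64(-2.2)), (np.float64(-15.0), np.float64(-23.6), np.float64(-1.3)), (np.float64(-11.2), np.float64(-24.1), np.float64(0.4)), (np.float64(-7.7), np.float64(-25.6), np.float64(0.2)), (np.float64(-4.1), np.float64(-27.1), np.float64(-0.5)), (np.float64(-0.4), np.float64(-27.6), np.float64(-0.7)), (np.float64(3.3), np.float64(-27.6), np.float64(-0.9)), (np.float64(6.9), np.float64(-25.8), np.float64(0.2)), (np.float64(10.5), np.float64(-25.2), np.float64(-0.4)), (np.float64(14.1), np.float64(-22.7), np.float64(0.3)), (np.float64(17.7), np.float64(-20.7), np.float64(-0.5))]
```

```bash
python3 st.py .5293 .2145 .110
```

```text
6.425 [0.4678 0.1616 0.1529] 0.0534 qv [-0.013 -0.005  0.     0.002 -0.001 -0.001] F [ 0.2  1.  -1.3] tau [  0.4 -40.3  28.9   0.1   0.    0. ] x ang -44.38 [-0.0107 -0.0011 -0.9999]
tool shift mm [ 7.2 42.2 81.1] turn deg to upright [ 0.47  0.   -0.39]
```

>>> drive_tool --plan "0.1 1 0 15 0.5 0 -0.4;0.1 2 5 25 0 0 0;0.1 2 10 25 0 0 0;0.1 1 12 12 0 0 0;0.1 1 8 3 0 0 0;0.1 0 4 1 0 0 0"

```text
clock: 7.18
tcp_pos: [0.5341, 0.2137, 0.1125]
orientation: [0.654, -0.653, 0.268, -0.27]
wrist_force: [-0.2, 0.1, -0.8]
finger_gap: 0.0533
```

```bash
python3 st.py .5293 .2145 .095
```

```text
7.175 [0.5341 0.2137 0.1125] 0.0533 qv [ 0.006  0.039 -0.033 -0.067 -0.001  0.008] F [-0.2  0.1 -0.8] tau [  0.  -48.8  28.6  -0.1   0.   -0. ] x ang -44.74 [ 3.7e-03  3.0e-04 -1.0e+00]
tool shift mm [-4.  17.5 -2.8] turn deg to upright [-0.16 -0.    0.14]
```

>>> drive_tool --plan "0.1 -4 6 -2.8 -0.15 0 0.15;0.1 0 10 0 0 0 0;0.1 0 4 0 0 0 0;0.1 0 0 0 0 0 0"

```text
clock: 7.68
tcp_pos: [0.5275, 0.2135, 0.0912]
orientation: [-0.654, 0.654, -0.27, 0.269]
wrist_force: [0.2, 0.6, -0.0]
finger_gap: 0.0535
```

```bash
python3 st.py .5293 .2145 .077;python3 - <<'E'
from cap import *
s,c,im,d=snap('wrist','w8'); s,c,im,d=snap('top','t8'); u,v=map(int,proj(c,[.529,.214,.1])); cv2.imwrite('pics/t8c.png',cv2.resize(im[v-40:v+40,u-40:u+40,::-1],None,fx=6,fy=6))
s,c,im,d=snap('scene','s8'); u,v=map(int,proj(c,[.529,.214,.1])); cv2.imwrite('pics/s8c.png',cv2.resize(im[v-50:v+50,u-50:u+50,::-1],None,fx=6,fy=6))
E
```

```text
7.675 [0.5275 0.2135 0.0912] 0.0535 qv [-0.002 -0.004 -0.003 -0.002 -0.    -0.   ] F [ 0.2  0.6 -0. ] tau [ -0.  -48.6  27.4  -0.    0.    0. ] x ang -44.79 [-1.3e-03 -1.0e-04 -1.0e+00]
tool shift mm [ 0.6 14.2  2. ] turn deg to upright [ 0.06  0.   -0.05]
gap 0.053452951823064074 tcp [0.52745026 0.2135386  0.09121884] F [ 0.16701991  0.60383296 -0.04835246] t 7.675
gap 0.05344794877518621 tcp [0.52759142 0.21357343 0.09140535] F [-0.2566215   0.51436361  0.37747571] t 7.725
gap 0.05342351387633877 tcp [0.52782771 0.21365466 0.09161323] F [-0.57360094  0.3095317  -0.79114806] t 7.775
```

View pics/w8.png

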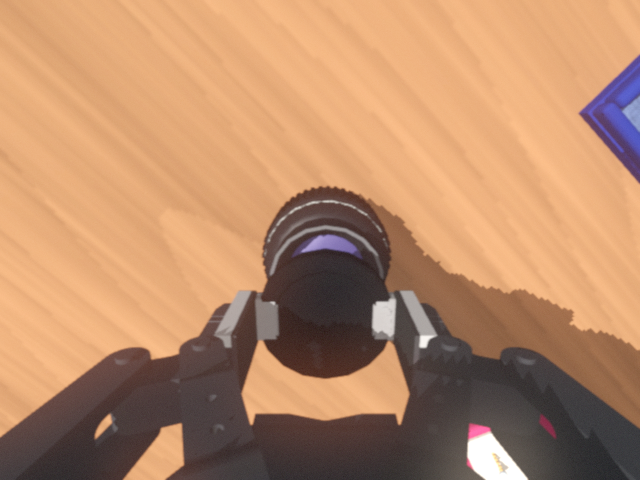

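View pics/s8c.png

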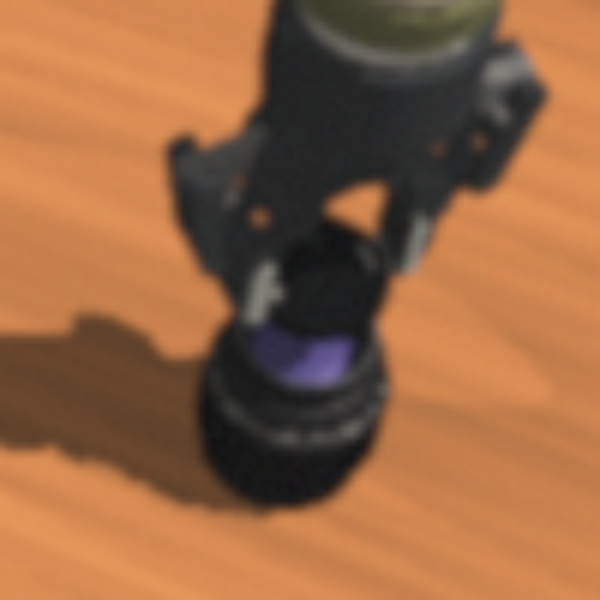

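```bash
python3 - <<'E'
from cap import *
from scipy.optimize import least_squares
c=np.load('pics/w8.npz');im=c['im'];d=c['d']; T=toolR(c['q'])
cv2.imwrite('pics/w8c.png',cv2.resize(im[170:390,240:410,::-1],None,fx=3,fy=3)[:600])
vv,uu=np.mgrid[0:480,0:640]; X=np.stack([(uu-c['cx'])/c['fx']*d,(vv-c['cy'])/c['fy']*d,d],-1); W=(X-c['t'])@c['R']
k=(W[...,2]>.0815)&(W[...,2]<.0855)&(d>0)&(vv>190)&(vv<300)&(uu>255)&(uu<400)
P=W[k][:,:2]; print(len(P))
# outer edge per column: topmost px
out=[]
for u in range(275,380):
    r=np.nonzero(k[:,u])[0]
    if len(r): out.append(W[r[0],u,:2])
out=np.array(out)
f=least_squares(lambda p:np.hypot(*(out-p).T)-.027,[.529,.214],loss='soft_l1',f_scale=.0005); print('outer r27',f.x,np.std(f.fun))
g=(im.max(2)>100)&(cv2.cvtColor(im,cv2.COLOR_RGB2HSV)[...,1]<70)&(vv>215)&(vv<275)&(uu>262)&(uu<395)&(W[...,2]>.079)&(W[...,2]<.088)
R=np.array([ray(c,a,b,.0838)[:2] for b,a in np.argwhere(g)]); f=least_squares(lambda p:np.hypot(*(R-p).T)-.0248,[.529,.214],loss='soft_l1',f_scale=.0005); print('ring',len(R),f.x,np.std(f.fun))
# cap centre
m=(vv>240)&(vv<385)&(d>0)&(d<.2); Q=(W-c['pos'])@T
t=Q[m&(abs(Q[...,0])<.02)&(abs(Q[...,1]+.0256)<.0025)]; print('cap top y',np.median(t[:,1]),'zext',t[:,2].min(),t[:,2].max())
E
```

```text
978
outer r27 [0.52859161 0.21393132] 0.00015758914582118949
ring 647 [0.52945217 0.21533389] 0.0006865795266984956
cap top y -0.025569723122298806 zext -0.0279763610683698 0.025829309364251603
```

View pics/w8c.png

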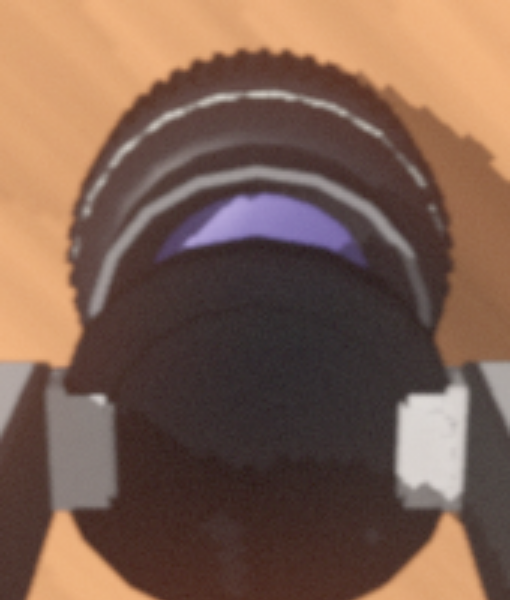

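```bash
python3 st.py .5292 .2144 .078
```

```text
7.825 [0.528  0.2137 0.0918] 0.0531 qv [ 0.001  0.001  0.003 -0.001 -0.002  0.001] F [ 0.3 -0.1  0.6] tau [ -0.  -48.7  27.5   0.   -0.   -0. ] x ang -44.78 [-3.e-04  2.e-04 -1.e+00]
tool shift mm [ 0.4 13.8  1.3] turn deg to upright [ 0.01 -0.   -0.02]
```

>>> drive_tool --plan "0.1 0.4 2 1.6 0 0 0;0.1 0 5 0 0 0 0;0.1 0 2 0 0 0 0"

```text
clock: 8.2
tcp_pos: [0.5302, 0.2148, 0.0829]
orientation: [0.654, -0.653, 0.269, -0.27]
wrist_force: [-0.2, -0.1, -0.5]
finger_gap: 0.0535
```

```bash
python3 st.py .5292 .2144 .073
```

```text
8.2 [0.5302 0.2148 0.0829] 0.0535 qv [ 0.     0.012 -0.016 -0.039  0.002 -0.001] F [-0.2 -0.1 -0.5] tau [ -0.  -49.4  27.6  -0.    0.    0. ] x ang -44.78 [ 1.2e-03  5.0e-04 -1.0e+00]
tool shift mm [-0.4  9.9 -1. ] turn deg to upright [-0.07 -0.    0.03]
```

>>> drive_tool --plan "0.1 -0.4 3 -1.1 -0.05 0 0;0.1 0 3 -0.3 0 0 0;0.1 0 2 -0.2 0 0 0"

```text
clock: 8.57
tcp_pos: [0.5285, 0.2139, 0.0741]
orientation: [-0.654, 0.654, -0.269, 0.269]
wrist_force: [0.3, -0.7, -0.4]
finger_gap: 0.0535
```

```bash
python3 st.py .5292 .2144 .0665
```

```text
8.575 [0.5285 0.2139 0.0741] 0.0535 qv [-0.003  0.009 -0.029 -0.04   0.001 -0.001] F [ 0.3 -0.7 -0.4] tau [  0.  -49.2  27.2   0.1  -0.    0. ] x ang -44.78 [ 0.e+00 -2.e-04 -1.e+00]
tool shift mm [0.1 7.6 0.8] turn deg to upright [ 0.01 -0.    0.01]
```

Now enter the mouth in small steps, watching the force.

>>> drive_tool --plan "0.1 0.1 2 0.6 0 0 0;0.1 0 2 0 0 0 0"

```text
clock: 8.82
tcp_pos: [0.5291, 0.2143, 0.0699]
orientation: [-0.654, 0.654, -0.269, 0.269]
wrist_force: [0.2, -1.0, -0.7]
finger_gap: 0.0535
```

```bash
python3 st.py .5292 .2144 .0665; python3 -c "
from cap import *
snap('wrist','w9')"
```

```text
8.825 [0.5291 0.2143 0.0699] 0.0535 qv [ 0.001  0.014 -0.026 -0.039 -0.001 -0.001] F [ 0.2 -1.  -0.7] tau [  0.  -49.4  27.1   0.1   0.    0. ] x ang -44.78 [ 2.e-04 -2.e-04 -1.e+00]
tool shift mm [-0.   3.4  0.2] turn deg to upright [ 0.   -0.    0.02]
gap 0.05352175876842476 tcp [0.52908753 0.21425596 0.06986561] F [ 0.19275631 -0.96394304 -0.69728609] t 8.825
```

View pics/w9.png

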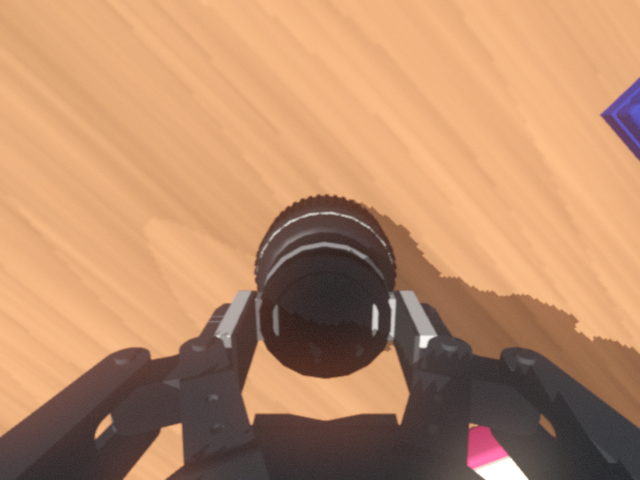

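>>> drive_tool --plan "0.1 0 1.5 0 0 0 0;0.1 0 1 0 0 0 0"

```text
clock: 9.12
tcp_pos: [0.529, 0.2142, 0.067]
orientation: [-0.654, 0.654, -0.269, 0.269]
wrist_force: [0.1, -0.6, 0.7]
finger_gap: 0.0536
```

```bash
python3 st.py .5292 .2144 .0665
```

```text
9.125 [0.529  0.2142 0.067 ] 0.0536 qv [-0.001  0.007 -0.01  -0.02  -0.    -0.   ] F [ 0.1 -0.6  0.7] tau [ -0.  -49.4  27.    0.   -0.   -0. ] x ang -44.78 [-2.e-04 -3.e-04 -1.e+00]
tool shift mm [0.  0.5 0.3] turn deg to upright [0.02 0.   0.01]
```

>>> drive_tool --plan "0.1 0 1 0 0 0 0;0.1 0 0.8 0 0 0 0"

```text
clock: 9.38
tcp_pos: [0.529, 0.2143, 0.0651]
orientation: [-0.654, 0.654, -0.269, 0.269]
wrist_force: [-0.4, -0.0, -0.6]
finger_gap: 0.0535
```

```bash
python3 st.py .5292 .2144 .0655
```

```text
9.375 [0.529  0.2143 0.0651] 0.0535 qv [-0.     0.008 -0.01  -0.016  0.    -0.   ] F [-0.4 -0.  -0.6] tau [ -0.  -49.5  26.9   0.   -0.   -0. ] x ang -44.78 [-0.e+00 -3.e-04 -1.e+00]
tool shift mm [ 0.  -0.4  0.2] turn deg to upright [ 0.01 -0.    0.01]
```

Nothing resists yet, so I'll go on in 1 mm steps until contact shows.

>>> drive_tool --plan "0.1 0 0.8 0 0 0 0;0.1 0 0.8 0 0 0 0"

```text
clock: 9.62
tcp_pos: [0.5291, 0.2143, 0.0647]
orientation: [0.654, -0.654, 0.269, -0.27]
wrist_force: [-2.3, -1.1, 7.0]
finger_gap: 0.0536
```

```bash
python3 st.py .5292 .2144 .0635; python3 - <<'E'
from cap import *
s,c,im,d=snap('scene','s9'); u,v=map(int,proj(c,[.529,.214,.08])); cv2.imwrite('pics/s9c.png',cv2.resize(im[v-50:v+50,u-50:u+50,::-1],None,fx=6,fy=6))
E
```

```text
9.625 [0.5291 0.2143 0.0647] 0.0536 qv [-0.001 -0.002 -0.004 -0.004 -0.     0.001] F [-2.3 -1.1  7. ] tau [ -0.1 -45.6  25.8  -1.2  -0.   -0. ] x ang -44.78 [ 7.e-04 -0.e+00 -1.e+00]
tool shift mm [-0.   1.2  0.1] turn deg to upright [-0.03  0.    0.03]
gap 0.05355618675458328 tcp [0.52914183 0.21429467 0.06471561] F [-2.2701911  -1.11030078  7.02700598] t 9.625
```

View pics/s9c.png

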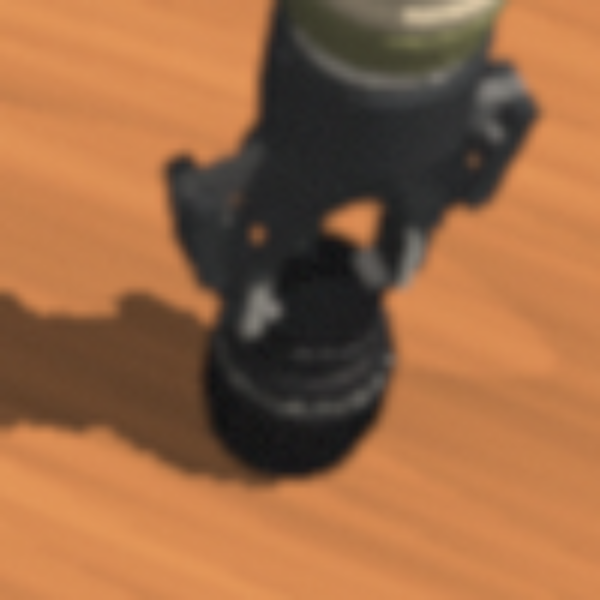

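>>> drive_tool --plan "0.1 0 0.8 0 0 0 0;0.1 0 0.8 0 0 0 0"

```text
clock: 9.93
tcp_pos: [0.5291, 0.2143, 0.0648]
orientation: [0.654, -0.654, 0.269, -0.27]
wrist_force: [-3.2, -0.9, 4.5]
finger_gap: 0.0535
```

```bash
python3 st.py .5292 .2144 .0635; python3 - <<'E'
from cap import *
s,c,im,d=snap('wrist','w10')
T=toolR(s['orientation']);vv,uu=np.mgrid[0:480,0:640]; X=np.stack([(uu-c['cx'])/c['fx']*d,(vv-c['cy'])/c['fy']*d,d],-1); W=(X-c['t'])@c['R']
k=(vv>285)&(vv<365)&(uu>285)&(uu<365); P=W[k]; P=P[abs(P[:,2]-np.median(P[:,2]))<.0015]
print('cap top z',np.median(P[:,2]),np.linalg.lstsq(np.c_[P[:,:2],np.ones(len(P))],P[:,2],rcond=None)[0])
k=(W[...,2]>.080)&(W[...,2]<.0875)&(vv>200)&(vv<275)&(uu>265)&(uu<390);print('rim',np.median(W[k][:,2]),k.sum())
E
```

```text
9.925 [0.5291 0.2143 0.0648] 0.0535 qv [-0.    -0.003 -0.006 -0.005  0.001  0.001] F [-3.2 -0.9  4.5] tau [ -0.  -46.6  26.2  -0.9  -0.    0. ] x ang -44.78 [ 1.7e-03  2.0e-04 -1.0e+00]
tool shift mm [-0.   1.3  0.1] turn deg to upright [-0.07 -0.    0.06]
gap 0.05353447059076763 tcp [0.52910771 0.21428731 0.06476458] F [-3.15853262 -0.87838918  4.54794985] t 9.925
cap top z 0.0901628250378072 [-0.00213975 -0.00498296  0.09235195]
rim 0.08349548682113653 902
```

>>> drive_tool --plan "0.1 0 2 0 0 0 0;0.6 0 1.5 0 0 0 0;0.8 0 0 0 0 0 0;0.8 0 0 0 0 0 0;0.8 0 0 0 0 0 0"

```text
clock: 10.6
tcp_pos: [0.5295, 0.2144, 0.0631]
orientation: [0.654, -0.653, 0.268, -0.27]
wrist_force: [-0.2, -0.7, -0.2]
finger_gap: 0.0771
```

```bash
python3 st.py .5292 .2144 .0635; python3 - <<'E'
from cap import *
s,c,im,d=snap('wrist','w11')
cv2.imwrite('pics/w11c.png',cv2.resize(im[180:400,220:430,::-1],None,fx=2.7,fy=2.7))
vv,uu=np.mgrid[0:480,0:640]; X=np.stack([(uu-c['cx'])/c['fx']*d,(vv-c['cy'])/c['fy']*d,d],-1); W=(X-c['t'])@c['R']
k=(vv>290)&(vv<360)&(uu>285)&(uu<365); P=W[k]; P=P[abs(P[:,2]-np.median(P[:,2]))<.0015]
print('cap top z',np.median(P[:,2]),np.linalg.lstsq(np.c_[P[:,:2],np.ones(len(P))],P[:,2],rcond=None)[0])
tabs(c,im,(240,270,410,370),.092)
E
```

```text
10.6 [0.5295 0.2144 0.0631] 0.0771 qv [-0.002  0.001  0.002 -0.001  0.001 -0.001] F [-0.2 -0.7 -0.2] tau [  0.  -49.3  26.8  -0.   -0.    0. ] x ang -44.77 [ 3.4e-03  6.0e-04 -1.0e+00]
tool shift mm [-0.2 -0.4 -0.2] turn deg to upright [-0.16  0.    0.12]
gap 0.07713044413661828 tcp [0.52945785 0.21442263 0.06310568] F [-0.16931256 -0.69235852 -0.17371043] t 10.6
cap top z 0.09118560636375113 [0.00232642 0.00044416 0.08986646]
[ 384  294   25   50 1019] [396.21687929 319.84789009]
[242 295  23  49 837] [252.49701314 317.97491039]
[array([0.51036274, 0.2346926 , 0.092     ]), array([0.54834268, 0.19568291, 0.092     ])] mid [0.52935271 0.21518776 0.092     ] sep 0.05444475334812328 ang -45.76629060806614
```

View pics/w11c.png

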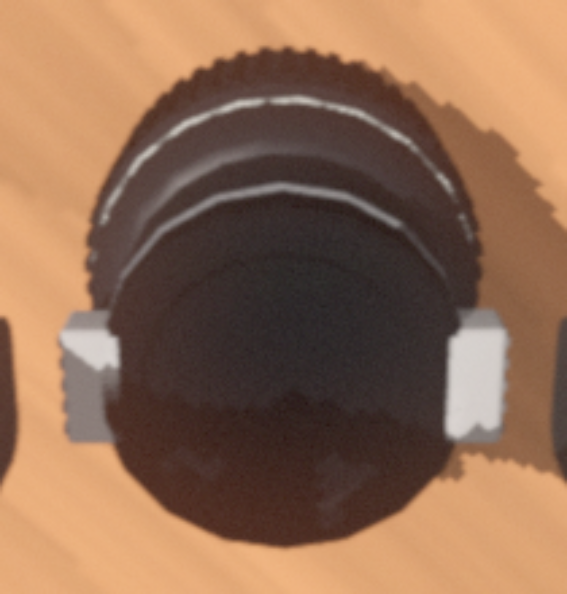

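>>> drive_tool --plan "0.95 0 -3 0 0 0 0;0.95 0 -10 0 0 0 0;0.95 0 -20 0 0 0 0;0.95 0 -30 0 0 0 0;0.95 0 -20 -20 0 0 0;0.95 0 -10 -30 0 0 0;0.95 0 0 -20 0 0 0;0.95 0 0 0 0 0 0"

```text
clock: 11.65
tcp_pos: [0.4801, 0.1639, 0.1637]
orientation: [0.655, -0.652, 0.267, -0.272]
wrist_force: [0.2, 0.2, -0.9]
finger_gap: 0.0837
```

```bash
python3 st.py .5292 .2144 .0635; python3 - <<'E'
from cap import *
s,c,im,d=snap('wrist','w12')
u,v=map(int,proj(c,[.529,.214,.092])); print(u,v)
u0,v0=max(0,u-75),max(0,v-75); cv2.imwrite('pics/w12c.png',cv2.resize(im[v0:v0+150,u0:u0+150,::-1],None,fx=4,fy=4))
vv,uu=np.mgrid[0:480,0:640]; X=np.stack([(uu-c['cx'])/c['fx']*d,(vv-c['cy'])/c['fy']*d,d],-1); W=(X-c['t'])@c['R']
r=np.hypot(W[...,0]-.529,W[...,1]-.214)
P=W[(r<.022)&(d>0)]; P=P[abs(P[:,2]-np.median(P[:,2]))<.002]
print('cap top z',np.median(P[:,2]),np.linalg.lstsq(np.c_[P[:,:2]-[.529,.214],np.ones(len(P))],P[:,2],rcond=None)[0])
k=(W[...,2]>.079)&(r<.04)&(d>0); Q=W[k]; print('ext',np.percentile(Q[:,:2]@[.71,-.704],[.2,99.8])); 
a=Q[:,:2]-[.529,.214]; x=a@[.71,-.704]; z=a@[.704,.71]; print('along tabs mm',np.percentile(x[abs(z)<.007],[0.2,99.8])*1e3, 'sideways (cap top only)',[ (q.min()*1e3,q.max()*1e3) for q in [z[(Q[:,2]>.0885)]]])
b=W[(W[...,2]>.05)&(W[...,2]<.06)&(r<.05)&(d>0)]; print('body',b[:,:2].min(0),b[:,:2].max(0))
s,c,im,d=snap('top','t12'); 
E
```

```text
11.65 [0.4801 0.1639 0.1637] 0.0837 qv [ 0.006  0.     0.032 -0.007  0.005  0.002] F [ 0.2  0.2 -0.9] tau [ -0.2 -41.   28.4   0.1  -0.1  -0.1] x ang -44.74 [ 0.0081  0.0012 -1.    ]
tool shift mm [ -1.2 100.6  69.8] turn deg to upright [-0.38  0.    0.28]
gap 0.08369531605161425 tcp [0.48009476 0.16386997 0.16367759] F [ 0.21409415  0.22655353 -0.88366024] t 11.65
323 130
cap top z 0.09140050831396723 [0.00582126 0.00530902 0.09141873]
ext [0.19398812 0.25586485]
along tabs mm [-31.23580804  31.12515894] sideways (cap top only) [(np.float64(-27.43765801861002), np.float64(25.81350454589536))]
body [0.49370968 0.17934673] [0.5638212  0.24840526]
gap 0.08320988934426836 tcp [0.48092584 0.16429588 0.16375568] F [ 0.51242334 -0.28567213  0.44997273] t 11.7
```

View pics/w12c.png

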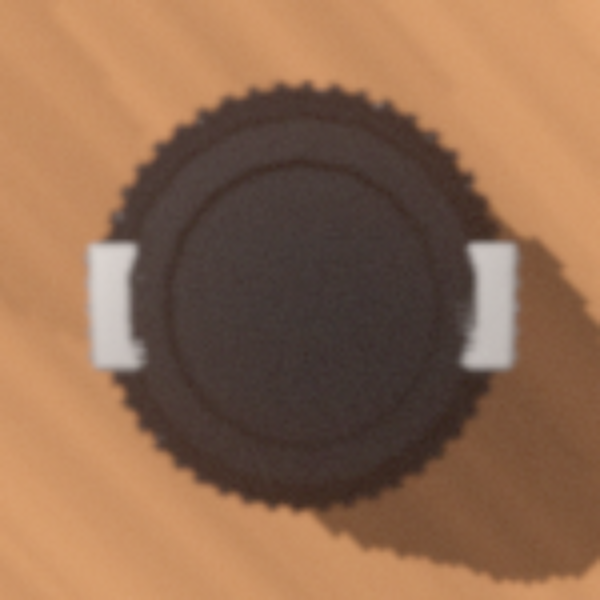

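View pics/t12.png

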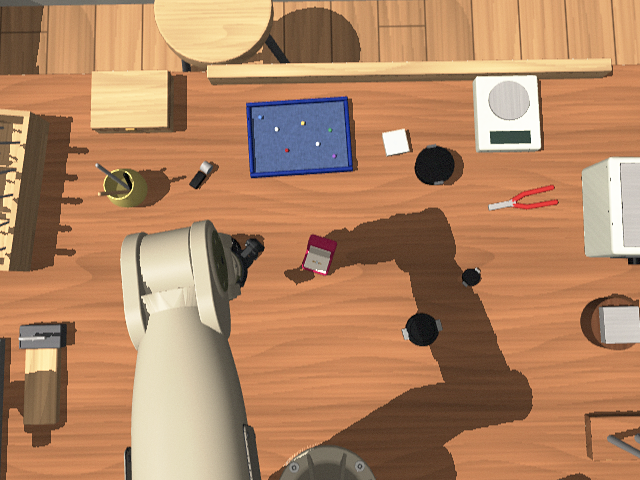

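The tabs span 62.4 mm, which matches being sprung out in the groove. The cap top is level at about 91.4 mm (92 expected), and the other things on the bench look unmoved.

```bash
python3 -c "
from workcell import job
print(job.hand_in())"
```

```text
the job is handed in; nothing more can be done
None
```

I pinched the tabs of the middle-sized cap, set it into the open lens's mouth and let the tabs spring out. I then backed the gripper clear and handed the job in at about 11.7 s. I did not tug on the cap to test the lock, so "locked" rests on the measurements below.

- **Seating:** While the cap went in, no push-back showed until the disc met the rim; the highest wrist force I read was about 7 N. Afterwards the cap top measured level (within about 0.5°) at 91.4 mm, where 92 is expected.
- **Lock:** The tab faces measured 62.4 mm apart, matching the 62 mm given for tabs sprung out in the groove. An earlier, rougher estimate from just after release suggested nearer 63.5 mm. The cap's height ruled out feet resting on the rim.
- **Lens and bench:** The lens is upright within about 1 mm of where it stood. In the last top picture the other things on the bench look unmoved. The lens itself was hidden by the arm in that picture, so I checked it with the wrist camera.
- **Disagreement:** The cameras put the fingertips about 20 mm behind the reported TCP, not 22 mm ahead of it as the description says. I set the heights by the camera measurement.

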